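Eject the alignment target plate and hang it on the twin-post stand

TASK

Press the black-capped plunger of the storage block all the way down so that its knockout rod lifts the metal target plate out of its slot, then take the plate, keep it upright, and hang it by its two holes on both pegs of the twin-post stand, pushed fully home against the shoulders. Leave it hanging there freely, and do not shift the other loose things on the table.

Things in the scene. Friction and masses are not known exactly. Their poses are not given: they have to be found in the camera images.
- block: Fixed aluminium block, 43 mm thick (x), from y = -70 to +120 mm, top 157 mm above the table, on a 75 x 210 x 8 mm foot. Origin on the table under the slot's middle, z up. Slot: 11 mm wide (x), 113 mm long (y), open at the top, floor 36 mm above the table with an opening for the knockout rod. The plunger is at the +y end.
- ejector (a joint): Plunger travel in m: 0 = up (start), 0.048 = fully down at its stop. A gear inside drives the knockout rod up through the slot floor as far as the plunger goes down; the first 2.5 mm are play, so the plate rises about 45 mm in all. 7 to 14 N pushes it down; friction holds it where it is left, also under the plate.
- ejector_top (a point): Centre of the top face of the plunger's black cap (40 mm diameter, 12 mm thick, on a 22 mm steel stem); at block x = 0, y = +98 mm, 235 mm above the table when up and 187 mm when fully down. It moves straight down.
- plate: Loose aluminium plate, fine cross on both (equal) faces: 8 mm thick (x), 110 wide (y), 120 tall (z), 0.28 kg. Origin: middle of its lower edge, z up. Starts in the slot, top 1 mm below the block's top, out of grip; once raised about 44 mm stand out to be pinched across the 8 mm, and it must rise 75 mm more to leave the slot (1.5 mm play). Either face may face the stand.
- hole_a (a point): Centre (mid thickness) of one 16 mm through hole of the plate, at plate y = +38 mm, z = 80 mm (40 mm below the top edge). The hole's axis is the plate's x.
- hole_b (a point): Centre of the other 16 mm hole, at plate y = -38 mm, z = 80 mm.
- stand: Fixed stand: foot 80 x 130 x 12 mm (x -30 to +50), two 20 mm steel posts at y = +38 and -38 mm, 154 mm tall. Origin on the table midway between them, z up. From each post a level 12 mm peg points to the stand's -x, 140 mm above the table, 32 mm long from its shoulder (22 mm disc, face at x = -14 mm) to x = -46 mm, the last 8 mm tapered to 6 mm.
- peg_a (a point): Point on the axis of the peg at stand y = +38 mm, 4 mm in front of its shoulder (x = -18 mm, z = 140 mm): where a hole's centre lies when the plate is home; hanging freely, the hole's centre is 2 mm lower.
- peg_b (a point): The same point on the peg at stand y = -38 mm.
- lens_tube: Loose black lens tube, upright, 36 mm diameter, 70 mm tall; origin under its centre. Leave alone.
- post_holder: Loose dark post holder, 56 mm foot, 60 mm tall; origin under its centre. Leave alone.
- driver: Loose screwdriver, 170 mm, lying along its x. Leave alone.
- bottle: Loose white bottle, 48 mm diameter, 120 mm tall; origin under its centre. Leave alone.
- mirror_mount: Loose mirror mount, about 50 x 50 mm, 58 mm tall; origin under its centre. Leave alone.
- lens_case: Loose grey lens case, 70 x 90 x 30 mm; origin under its centre. Leave alone.
- parts_tray: Loose open steel tray, 100 x 160 x 30 mm; origin under its centre. Leave alone.
There are look-alikes about, which are no part of the job. Of the things that look like the stand, take the one that is farthest to the robot's right at the start.

How it is judged:
By the outcome, as a careful person would: the job done as asked, in the order asked, and still so for the second after the job is handed in, with the robot touching nothing.
It also fails if it takes over 53 s, if anything falls off the work surface, if the arm or the gripper's body presses on something with over 40 N, if the wrist force passes 120 N, or if a joint passes its speed limit or range.

ROBOT

A 6-joint arm with a two-finger parallel gripper is mounted at the origin on the work surface. World frame = base frame: x ahead of the robot, y to its left, z up, the work surface at z = 0. Lengths are in m, angles in rad, forces in N, time in s.
With the tool pointing down it reaches from about 0.35 to 0.775 m from the base axis. Payload 7.3 kg.
Tool frame: the origin (TCP) lies at the very end of the fingers, on their centre line; the grasp point (between the pads) lies 19 mm behind it; z points along the fingers, y is the line along which they close (so a half turn about z gives the same grasp; the last joint's range is limited). The gripper opens to 92 mm and grips with 3 to 60 N. Pads are 19 mm wide; open, the fingers measure 130 mm over their backs; the gripper's body (75 mm by 190 mm) begins 47 mm behind the grasp point.
Start: joints at [-1.467, 0.342, 1.524, -0, 1.275, -0.146], TCP at [0.13, -0.509, 0.227] pointing down, gripper open.
Joint ranges: [-2.53, 2.53], [-0.77, 2.02], [0.04, 2.7], [-1, 4.14], [0.28, 2.66], [-3.11, 3.11]. Speed limits (rad/s): [2.57, 2.57, 3.14, 3.14, 3.14, 3.14].

INTERFACE

Orientations are given as [roll, pitch, yaw] about the fixed x, y, z axes, in that order (R = Rz(yaw) Ry(pitch) Rx(roll)).
In Python, from cell import robot gives the robot as it stands.
- The arm moves only by the tool apply_moves, never from a script. Its argument "motion" is text: rows parted by semicolons, each of 7 numbers parted by spaces: the opening in per cent of the stroke, from 0 (shut) to 100 (fully open), then the shift along the tool's x, y, z in cm, then the turn, a rotation vector about the tool's x, y, z in rad. A call has 1 to 20 rows; each row shifts and turns the commanded pose from where the row before left it, along the tool's axes as they then stand; what a row does not reach is not made up. A row lasts 1/8 s, in which the tool goes at most 62.5 mm and 10.7 degrees, less where a joint would pass 70% of its speed; a pose out of reach is approached as far as the arm can. A call with a gripper value outside its range is refused whole. The fingers move at their own pace and stop on an object; "force" is the grip in N (left out, the last holds). Time passes only in rows, so rows that do not move let the fingers close. It gives the time, the measured TCP pose, the force, the opening and the grip force at its end, in the units of the state.
- robot.observe(): the state, without advancing time (a new reading comes with each control period).
- robot.read_camera(name): name is "scene" or "top" or "wrist"; returns a dict with "img" (384x512x3 uint8, red, green, blue), "fovy" (degrees; the focal length in pixels is half the picture's height over the tangent of half this angle, whatever the lens; pixels are square), "cx", "cy" (the principal point, pixels), "k1" (the pictures are not rectified: a ray, as slopes to the right and down, at radius r is drawn at 1 + k1 r^2 times it, then the intrinsics apply), "R" (3x3) and "t" (3): a world point X has camera coordinates R X + t; the wrist camera has in their place "hand_eye" (4x4, takes a point from camera to tool coordinates, whose origin is the TCP and whose axes are the flange's). Camera axes: x right, y down, z forward; pixel columns grow to the right and rows downward; lengths in m; the calibration is good to about 2 mm. A picture is of the moment at which its call begins: read the wrist's pose just before it. There is no depth.
- robot.hand_in(): hands the job in; it is judged then, once.
Trained networks look in a picture, given as the dict that the camera call returned (one of the last four; its "shot" number tells which), for a name from the list of things; names that differ only in an ending like _2 or _b are one class to them, and where a whole thing is asked for, a point or a joint stands for the part that bears it (a point fixed in the world has none). Each returns a list of dicts, best first, with "score" (0 to 1); they miss things now and then, are a little off and sometimes report something else, mostly with a low value. They report only what shows in the picture. A call takes as long as a camera call. They do not tell look-alikes from the thing itself.
- robot.search_frame(target, picture): "centre" ([x, y, z] in m, in world coordinates, good to about 4 mm: the middle of the surface that is visible of it).
- robot.trace(target, picture): "pixels" (384x512 bool, what is visible of it).
The state is a dict: "time": time; "qpos": joint angles; "qvel": joint speeds; "joint_efforts": joint torques, N m; "tool_pos": TCP position; "tool_rot": TCP orientation; "contact_force": force on the tool from outside, world axes, zero at the start; "torque": the same for the moment, N m; "opening": finger opening in m; "grip_force": force on a finger pad.
Only numpy, scipy, OpenCV 4.12 (cv2) and the standard library are available. Lean on these libraries where they do the work, as an engineer would, in place of code of your own. Each camera call takes 0.05 s, during which the arm holds its last target. There are 200 camera calls.

## Working session

There is one attempt and no reset: what is moved stays moved. The work goes in short steps, Python scripts to look and compute and a tool call to move; the robot and the scene stay as the last step left them, time stands still between calls to the robot, and variables do not carry over. Pictures are saved under pics/ and viewed, at most 10 in all, crops included, and the job is handed in when it is done.

Besides the shell and the picture viewer there is one more tool, called after ">>>" by a JSON object that holds its "op" and its "data", one argument or row to a line. apply_moves: Moves the arm, as the interface text tells. Its arguments: {"type":"object","properties":{"motion":{"type":"string"},"force":{"type":"number"}},"required":["motion"]}

```bash
mkdir -p pics; cat > h.py <<'E'
import numpy as np, cv2, pickle
from cell import robot
from scipy.spatial.transform import Rotation as Ro
def K(p):
    f=p["img"].shape[0]/2/np.tan(np.radians(p["fovy"])/2); return f
def pose(s): 
    T=np.eye(4); r=np.array(s["tool_rot"]); T[:3,:3]=r if r.shape==(3,3) else Ro.from_euler('xyz',r).as_matrix(); T[:3,3]=s["tool_pos"]; return T
def shot(n):
    s=robot.observe(); p=robot.read_camera(n)
    if n=="wrist":
        C=pose(s)@np.array(p["hand_eye"]); p["R"]=C[:3,:3].T; p["t"]=-p["R"]@C[:3,3]
    return p
def proj(p,X):
    X=np.atleast_2d(X); c=X@np.array(p["R"]).T+np.array(p["t"]); q=c[:,:2]/c[:,2:]; r2=(q**2).sum(1,keepdims=True)
    return q*(1+p["k1"]*r2)*K(p)+[p["cx"],p["cy"]]
def ray(p,uv):
    d=(np.atleast_2d(uv)-[p["cx"],p["cy"]])/K(p); q=d.copy()
    for _ in range(20): q=d/(1+p["k1"]*(q**2).sum(1,keepdims=True))
    R=np.array(p["R"]); v=np.c_[q,np.ones(len(q))]@R; o=-R.T@np.array(p["t"])
    return o,v/np.linalg.norm(v,axis=1,keepdims=True)
def onz(p,uv,z):
    o,v=ray(p,uv); return o+v*((z-o[2])/v[:,2])[:,None]
def tri(ps,uvs):
    A=np.zeros((3,3));b=np.zeros(3)
    for p,u in zip(ps,uvs):
        o,v=ray(p,u); M=np.eye(3)-np.outer(v[0],v[0]); A+=M;b+=M@o
    return np.linalg.solve(A,b)
def save(p,n,crop=None,sc=1):
    im=p["img"][:,:,::-1]
    if crop: a,b,c,d=crop; im=im[b:d,a:c]
    cv2.imwrite("pics/"+n,cv2.resize(im,None,fx=sc,fy=sc,interpolation=cv2.INTER_CUBIC))
E
python3 - <<'E'
from h import *
print(robot.observe())
for n in ["scene","top"]:
    p=shot(n); save(p,n+"0.png",sc=1.5); print(n,{k:v for k,v in p.items() if k!="img"})
    for t in ["block","stand","plate","ejector_top","bottle","lens_tube","post_holder","driver","mirror_mount","lens_case","parts_tray"]:
        for r in robot.search_frame(t,p)[:4]: print(t,round(r["score"],2),np.round(r["centre"],3),np.round(proj(p,r["centre"])[0]))
E
```

```text
{'time': 0.0, 'qpos': array([-1.46701295e+00,  3.42705254e-01,  1.52503928e+00, -2.13685478e-05,
        1.27541310e+00, -1.45998517e-01]), 'qvel': array([ 0.00054996,  0.00028736, -0.00036882, -0.00171911, -0.00185248,
       -0.00170927]), 'joint_efforts': array([ 9.57908669e-04, -4.31235945e+01, -2.44217777e+01,  7.19769322e-02,
        5.58606035e-02, -1.18721473e-04]), 'tool_pos': array([ 0.12974773, -0.50827747,  0.22604627]), 'tool_rot': array([-3.14004135e+00, -2.07457792e-04,  2.49787965e-01]), 'contact_force': array([-0.51826569, -0.47782941, -0.10786402]), 'torque': array([ 0.02529574, -0.03605772, -0.02940775]), 'grip_force': 0.0, 'opening': 0.09183095978836754}
scene {'fovy': 54.81622128967721, 'cx': 258.8707983963835, 'cy': 185.41551998585288, 'k1': -0.008554804584139413, 'R': array([[-0.43977656,  0.89809499, -0.00468663],
       [ 0.61162306,  0.29566843, -0.73382383],
       [-0.65765782, -0.32558497, -0.67932365]]), 't': array([ 0.28775615, -0.20014349,  1.48676293]), 'shot': 1}
block 0.59 [0.527 0.237 0.105] [359. 228.]
block 0.59 [0.663 0.268 0.024] [351. 290.]
st
[... 891 characters left out ...]
}
block 0.72 [0.504 0.217 0.156] [149. 209.]
stand 0.94 [ 0.527 -0.266  0.01 ] [338. 202.]
stand 0.8 [0.324 0.142 0.014] [190. 279.]
plate 0.51 [0.495 0.19  0.155] [160. 213.]
ejector_top 0.86 [0.521 0.283 0.238] [110. 199.]
bottle 0.67 [ 0.432 -0.329  0.084] [370. 236.]
bottle 0.63 [0.495 0.193 0.155] [159. 213.]
bottle 0.5 [0.523 0.276 0.233] [114. 198.]
lens_tube 0.7 [0.418 0.249 0.075] [145. 245.]
post_holder 0.52 [0.573 0.102 0.006] [205. 188.]
driver 0.55 [0.654 0.27  0.02 ] [145. 160.]
mirror_mount 0.61 [ 0.64  -0.324  0.046] [360. 159.]
lens_case 0.7 [ 0.371 -0.055  0.03 ] [263. 261.]
lens_case 0.48 [ 0.772 -0.024  0.002] [249. 119.]
parts_tray 0.76 [ 0.77  -0.021  0.004] [248. 119.]
```

View pics/scene0.png

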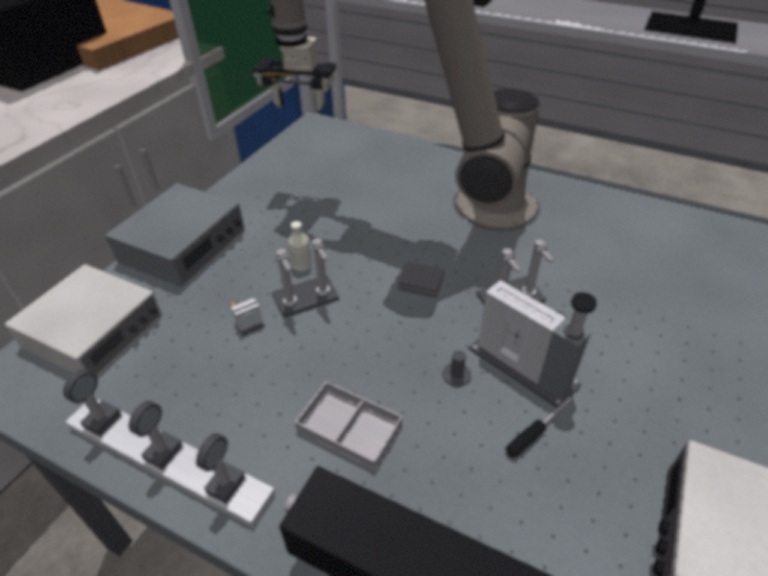

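View pics/top0.png

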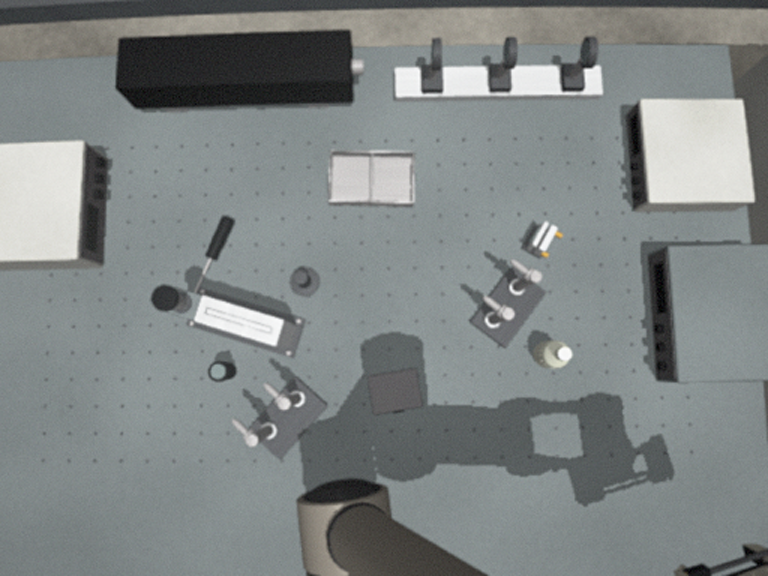

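Two look-alike stands are visible. One is at scene px (203,190) and top px (338,202), with y≈-0.27. The other is at scene px (350,178) and top px (190,279), with y≈+0.15. The one farthest to the robot's right is at (0.53,-0.27), with pegs pointing away from the robot and to its left. The block is at top px (160,213), with its plunger at (112,198).

I'll fit both poses by silhouette against the traced masks.

```bash
cat >> h.py <<'E'
def box(x0,x1,y0,y1,z0,z1): return np.array([[x,y,z] for x in(x0,x1) for y in(y0,y1) for z in(z0,z1)])/1e3
def cyl(a,b,r0,r1=None):
    a,b=np.array(a,float),np.array(b,float); r1=r0 if r1 is None else r1; d=(b-a)/np.linalg.norm(b-a)
    u=np.cross(d,[.3,.5,.8]); u/=np.linalg.norm(u); v=np.cross(d,u); t=np.linspace(0,2*np.pi,24,endpoint=False)[:,None]
    c=np.cos(t)*u+np.sin(t)*v; return np.r_[a+r0*c,b+r1*c]/1e3
STAND=[box(-30,50,-65,65,0,12)]
for y in(38,-38): STAND+=[cyl((0,y,0),(0,y,154),10),cyl((-10,y,140),(-14,y,140),11),cyl((-8,y,140),(-38,y,140),6),cyl((-38,y,140),(-46,y,140),6,3)]
BLOCK=[box(-37.5,37.5,-80,130,0,8),box(-21.5,21.5,-70,120,8,157),cyl((0,98,150),(0,98,223),11),cyl((0,98,223),(0,98,235),20)]
def W(parts,q): c,s=np.cos(q[2]),np.sin(q[2]); Rz=np.array([[c,-s,0],[s,c,0],[0,0,1]]); return [P@Rz.T+[q[0],q[1],0] for P in parts]
def mask(p,parts,q,S=4):
    m=np.zeros((384*S,512*S),np.uint8)
    for P in W(parts,q): cv2.fillConvexPoly(m,cv2.convexHull(np.round((proj(p,P)+.5)*S).astype(np.int32)),255)
    return cv2.resize(m,(512,384),interpolation=cv2.INTER_AREA)/255.
from scipy.optimize import minimize
def fit(ps,ms,parts,q0):
    q0=np.array(q0,float); sc=np.array([.01,.01,.06])
    def f(e):
        q=q0+e*sc; L=0
        for p,m in zip(ps,ms):
            r=mask(p,parts,q); L+=1-np.minimum(r,m).sum()/np.maximum(r,m).sum()
        return L/len(ps)
    best=min((minimize(f,e,method="Nelder-Mead",options=dict(initial_simplex=np.array(e)+np.array([[0,0,0],[1,0,0],[0,1,0],[0,0,1]]),xatol=.01,fatol=1e-5)) for e in([0,0,0],[-1,-1,-1],[.5,-.5,1])),key=lambda r:r.fun)
    return q0+best.x*sc,best.fun
def trace(p,t,near):
    best=None
    for r in robot.trace(t,p):
        m=r["pixels"]; n,l,st,c=cv2.connectedComponentsWithStats(m.astype(np.uint8))
        d=np.linalg.norm(np.argwhere(m).mean(0)[::-1]-near)
        if best is None or d<best[0]: best=(d,m,r["score"])
    return best
def overlay(p,parts,q,n,crop,sc):
    im=p["img"][:,:,::-1]; im=cv2.resize(im,None,fx=sc,fy=sc,interpolation=cv2.INTER_CUBIC)
    for P in W(parts,q): cv2.polylines(im,[cv2.convexHull(np.round((proj(p,P)+.5)*sc).astype(np.int32))],True,(0,0,255),1)
    a,b,c,d=[int(v*sc) for v in crop]; cv2.imwrite("pics/"+n,im[b:d,a:c])
E
python3 - <<'E'
from h import *
ps=[shot("scene"),shot("top")]
for name,parts,q0 in (("stand",STAND,[.53,-.266,np.radians(-128)]),("block",BLOCK,[.50,.19,np.radians(-19.5)])):
    ms=[]
    for p in ps:
        c=np.mean([proj(p,P).mean(0) for P in W(parts,q0)],0); b=trace(p,name,c); print(name,b[0],b[2],b[1].sum()); ms.append(b[1].astype(float))
    q,f=fit(ps,ms,parts,q0); print(name,np.round(q,4),np.degrees(q[2]),f)
    for i in(0,1): print(fit(ps[i:i+1],ms[i:i+1],parts,q0))
w=shot("wrist"); print(w["hand_eye"],w["fovy"],w["k1"],w["cx"],w["cy"])
E
```

```text
stand 13.917154265021013 0.69 1090
stand 9.11648486410305 0.68 1545
stand [ 0.5302 -0.262  -2.2384] -128.25192334756423 0.07424555161806262
(array([ 0.53135798, -0.26259239, -2.25155472]), np.float64(0.08020472657784872))
(array([ 0.5282859 , -0.26061991, -2.23960251]), np.float64(0.044139434630726115))
block 12.041593116399628 0.69 4102
block 17.935114138046323 0.59 2410
block [ 0.4948  0.1933 -0.3116] -17.854370221388383 0.08745436878329932
(array([ 0.49654425,  0.19264098, -0.3142963 ]), np.float64(0.0748979624876106))
(array([ 0.49490467,  0.19431021, -0.3108562 ]), np.float64(0.08820933327479152))
[[ 2.92838381e-04 -9.58067646e-01 -2.86541968e-01  7.73151190e-02]
 [ 9.99999616e-01  4.39550737e-05  8.75007373e-04 -1.89363128e-04]
 [-8.25721281e-04 -2.86542114e-01  9.58067292e-01 -1.56953950e-01]
 [ 0.00000000e+00  0.00000000e+00  0.00000000e+00  1.00000000e+00]] 67.86023397980412 -0.026132153034586048 257.27038561420375 188.78511027395083
```

>>> {"op": "apply_moves", "data": {
  "motion": "0 4 -1.2 -1.1 0 0 0;0 4 -1.2 -1.1 0 0 0;0 4 -1.2 -1.1 0 0 0;0 4 -1.2 -1.1 0 0 0;0 4 -1.2 -1.1 0 0 0;0 4 -1.2 -1.1 0 0 0;0 4 -1.2 -1.1 0 0 0;0 4 -1.2 -1.1 0 0 0;0 4 -1.2 -1.1 0 0 0;0 4 -1.2 -1.1 0 0 0;0 4 -1.2 -1.1 0 0 0;0 4 -1.2 -1.1 0 0 0;0 0 0 0 0 0 0;0 0 0 0 0 0 0"
}}

```text
time: 3.3
tool_pos: [0.5589, -0.2507, 0.3582]
tool_rot: [-3.141, 0.001, 0.25]
contact_force: [-0.5, -0.3, -0.5]
opening: 0.0004
grip_force: 0.0
```

```bash
python3 - <<'E'
from h import *
p=shot("wrist"); s=robot.observe(); print(s["time"],s["tool_pos"],s["tool_rot"],s["qpos"])
q0=[.5302,-.262,-2.238]; c=np.mean([proj(p,P).mean(0) for P in W(STAND,q0)],0); print(c)
b=trace(p,"stand",c); print(b[0],b[2],b[1].sum())
q,f=fit([p],[b[1].astype(float)],STAND,q0); print(np.round(q,4),f)
pickle.dump((p,b[1]),open("st1.pkl","wb"))
cv2.imwrite("pics/m.png",b[1]*255); overlay(p,STAND,q,"st1.png",(100,60,412,330),2.2)
E
```

```text
3.35 [ 0.55857583 -0.25097441  0.35832712] [-3.14122635e+00  9.50749598e-04  2.49129054e-01] [-5.47146815e-01  4.61613764e-01  9.86535672e-01 -4.26627301e-04
  1.69436995e+00  7.74468243e-01]
[252.90703354 171.76276283]
6.392037932082383 0.75 3467
[ 0.5294 -0.2626 -2.2502] 0.040063287070281506[ WARN:0@1.587] global loadsave.cpp:1063 imwrite_ Unsupported depth image for selected encoder is fallbacked to CV_8U.
```

View pics/st1.png

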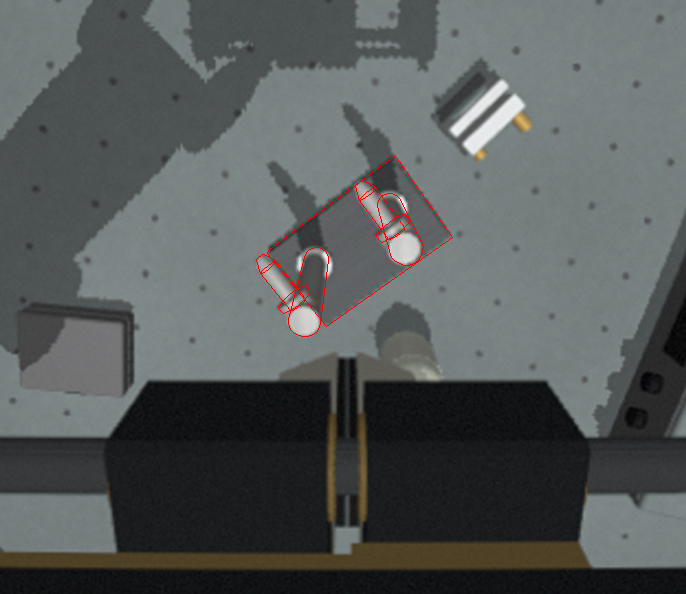

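The overlay sits on the right-hand stand. Its post tops are at crop px (304,321) and (404,248), and the pegs point up-left, so this is the chosen stand. Next is the block.

>>> {"op": "apply_moves", "data": {
  "motion": "0 1 -4.6 -0.35 0 0 0;0 1 -4.6 -0.35 0 0 0;0 1 -4.6 -0.35 0 0 0;0 1 -4.6 -0.35 0 0 0;0 1 -4.6 -0.35 0 0 0;0 1 -4.6 -0.35 0 0 0;0 1 -4.6 -0.35 0 0 0;0 1 -4.6 -0.35 0 0 0;0 1 -4.6 -0.35 0 0 0;0 1 -4.6 -0.35 0 0 0;0 1 -4.6 -0.35 0 0 0;0 1 -4.6 -0.35 0 0 0;0 0 0 0 0 0 -0.168;0 0 0 0 0 0 -0.168;0 0 0 0 0 0 -0.168;0 0 0 0 0 0 -0.168;0 0 0 0 0 0 -0.168;0 0 0 0 0 0 -0.168;0 0 0 0 0 0 0;0 0 0 0 0 0 0"
}}

```text
time: 5.9
tool_pos: [0.5393, 0.3134, 0.4008]
tool_rot: [3.141, 0.0, 1.254]
contact_force: [-0.9, -0.1, 0.6]
opening: 0.0003
grip_force: 0.0
```

```bash
python3 - <<'E'
from h import *
p=shot("wrist"); s=robot.observe(); print(s["time"],s["tool_pos"],s["tool_rot"],s["qpos"])
q0=[.4955,.1930,-.3116]; c=np.mean([proj(p,P).mean(0) for P in W(BLOCK,q0)],0); print(c)
b=trace(p,"block",c); print(b[0],b[2],b[1].sum())
q,f=fit([p],[b[1].astype(float)],BLOCK,q0); print(np.round(q,4),f)
for r in robot.search_frame("ejector_top",p)[:2]: print(r)
e=trace(p,"ejector_top",proj(p,[.5257,.2865,.235])[0]); print(e and (e[0],e[2],np.argwhere(e[1]).mean(0)[::-1], onz(p,np.argwhere(e[1]).mean(0)[::-1],.225)))
pickle.dump((p,b[1]),open("bl1.pkl","wb"))
overlay(p,BLOCK,q,"bl1.png",(80,20,440,384),1.6)
E
```

```text
5.95 [0.53920996 0.3135418  0.4007262 ] [3.14153759e+00 1.41118125e-04 1.25450876e+00] [ 4.03971830e-01  4.93827101e-01  8.23474683e-01 -1.47088880e-04
  1.82434256e+00  7.20222506e-01]
[254.31524539 196.00062646]
13.644048974892083 0.94 2875
[ 0.4956  0.195  -0.3017] 0.40395127078566484
{'centre': [0.5259, 0.2944, 0.2346], 'score': 0.76}
(np.float64(3.1831098355994074), 0.96, array([252.99203641, 194.10466439]), array([[0.52518409, 0.28742253, 0.225     ]]))
```

View pics/bl1.png

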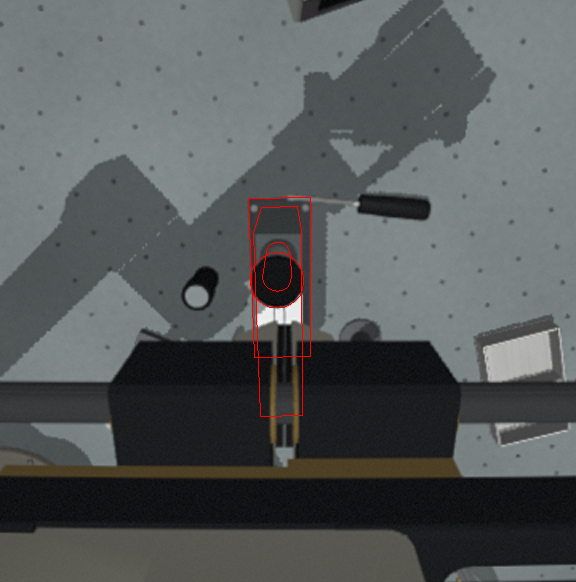

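>>> {"op": "apply_moves", "data": {
  "motion": "0 -1.5 -0.25 4 0 0 0;0 -1.44 -0.24 4 0 0 0;0 0 0 4 0 0 0;0 0 0 3 0 0 0;0 0 0 1 0 0 0;0 0 0 0.6 0 0 0;0 0 0 0.6 0 0 0;0 0 0 0.6 0 0 0;0 0 0 0.6 0 0 0;0 0 0 0.6 0 0 0;0 0 0 0.6 0 0 0;0 0 0 0.6 0 0 0;0 0 0 0.6 0 0 0;0 0 0 0.3 0 0 0;0 0 0 0 0 0 0;0 0 0 0 0 0 0"
}}

```text
time: 8.1
tool_pos: [0.5259, 0.2878, 0.1922]
tool_rot: [3.139, -0.002, 1.258]
contact_force: [-3.4, -2.3, 6.9]
opening: 0.0004
grip_force: 3.6
```

>>> {"op": "apply_moves", "data": {
  "motion": "0 0 0 0.3 0 0 0;0 0 0 0.2 0 0 0;0 0 0 0 0 0 0"
}}

```text
time: 8.48
tool_pos: [0.5258, 0.2878, 0.1873]
tool_rot: [3.139, -0.002, 1.258]
contact_force: [-3.8, -1.8, 8.1]
opening: 0.0003
grip_force: 4.1
```

>>> {"op": "apply_moves", "data": {
  "motion": "0 0 0 0.3 0 0 0;0 0 0 0.2 0 0 0;0 0 0 0 0 0 0"
}}

```text
time: 8.85
tool_pos: [0.5261, 0.2879, 0.1869]
tool_rot: [3.136, -0.004, 1.258]
contact_force: [-12.2, -6.0, 31.8]
opening: 0.0005
grip_force: 16.4
```

>>> {"op": "apply_moves", "data": {
  "motion": "0 0 0 -2 0 0 0;0 0 0 -4 0 0 0;0 0 0 -4 0 0 0;40 -4 0 -4 0 0 0;40 -4.4 0 -4 0 0 0;40 -4.4 0 0 0 0 0;40 0 0 0 0 0 0;40 0 0 0 0 0 0"
}}

```text
time: 9.85
tool_pos: [0.4863, 0.1662, 0.3604]
tool_rot: [3.14, -0.001, 1.257]
contact_force: [-0.5, 1.4, 0.2]
opening: 0.0361
grip_force: 0.0
```

```bash
python3 - <<'E'
from h import *
p=shot("wrist"); s=robot.observe(); print(s["time"],s["tool_pos"],s["tool_rot"],s["opening"])
q0=[.4955,.1940,-.3100]; PL=[box(-4,4,-55,55,81,201)]
c=proj(p,[.4955,.194,.2])[0]; 
b=trace(p,"plate",c)
if b:
  print(b[0],b[2],b[1].sum()); q,f=fit([p],[b[1].astype(float)],PL,q0); print(np.round(q,4),f); cc=np.argwhere(b[1])[:,::-1].astype(np.float32); print(cv2.minAreaRect(cc)); cs=cv2.boxPoints(cv2.minAreaRect(cc)); print(onz(p,cs,.201))
pickle.dump((p,b),open("pl1.pkl","wb"))
q0=[.4955,.194,-.31]
overlay(p,PL+BLOCK[:2],q if b else q0,"pl1.png",(80,20,440,384),1.6)
E
```

```text
9.9 [0.48630749 0.16647503 0.35996098] [ 3.14101885e+00 -6.58775150e-04  1.25820129e+00] 0.036813677298243676
3.0546101644373422 0.61 628
[ 0.4947  0.1926 -0.3138] 0.13797094271980015
((257.0, 147.0), (5.999999046325684, 95.99998474121094), 0.0)
[[0.47523603 0.14381236 0.201     ]
 [0.50849166 0.24543185 0.201     ]
 [0.5145447  0.24347251 0.201     ]
 [0.48188421 0.14165455 0.201     ]]
```

View pics/pl1.png

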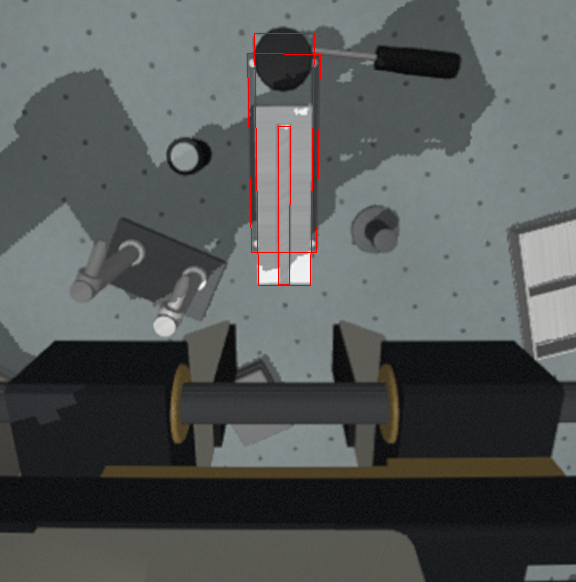

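The plate stands out of the slot along crop px (284,127)-(284,285) and the fit agrees with a top at 201 mm. Now I'll grasp it.

>>> {"op": "apply_moves", "data": {
  "motion": "40 1.4 0 2.5 0 0 0;40 1.36 0 4 0 0 0;40 0 0 4 0 0 0;40 0 0 4 0 0 0;40 0 0 2.5 0 0 0;40 0 0 1.4 0 0 0;40 0 0 0.5 0 0 0;40 0 0 0 0 0 0;10 0 0 0 0 0 0;0 0 0 0 0 0 0;0 0 0 0 0 0 0;0 0 0 0 0 0 0;0 0 0 0 0 0 0",
  "force": 35
}}

```text
time: 11.58
tool_pos: [0.4946, 0.192, 0.1709]
tool_rot: [3.141, -0.0, 1.258]
contact_force: [-0.4, -0.2, 2.2]
opening: 0.0079
grip_force: 35.0
```

>>> {"op": "apply_moves", "data": {
  "motion": "0 0 0 -0.5 0 0 0;0 0 0 -1 0 0 0;0 0 0 -1.5 0 0 0;0 0 0 -2 0 0 0;0 0 0 -2 0 0 0;0 0 0 -2 0 0 0;0 0 0 -2 0 0 0;0 0 0 -2.5 0 0 0;0 0 0 -2.5 0 0 0;0 0 0 0 0 0 0"
}}

```text
time: 12.82
tool_pos: [0.4952, 0.1922, 0.3332]
tool_rot: [3.137, -0.003, 1.258]
contact_force: [-0.8, -0.4, -3.8]
opening: 0.0075
grip_force: 35.0
```

```bash
python3 - <<'E'
from h import *
ps=[shot("scene"),shot("top")]; s=robot.observe(); print(s["time"],s["tool_pos"],s["tool_rot"],s["opening"],s["grip_force"],s["contact_force"])
x,y,z=s["tool_pos"]; PL=[box(-4,4,-55,55,0,120)+[0,0,z+.030-.120]]
save(ps[0],"lift.png",(270,60,470,260),3)
im=cv2.imread("pics/lift.png")
for P in W(PL,[x,y,s["tool_rot"][2]-np.pi/2]): cv2.polylines(im,[cv2.convexHull(((proj(ps[0],P)+.5-[270,60])*3).astype(np.int32))],True,(0,0,255),1)
cv2.imwrite("pics/lift.png",im)
E
```

```text
12.925 [0.49416592 0.1919705  0.33031165] [-3.14125071e+00  3.37460573e-04  1.25783480e+00] 0.007941637418950475 34.99787092208862 [ 0.28377272 -0.37086317 -3.81395227]
```

View pics/lift.png

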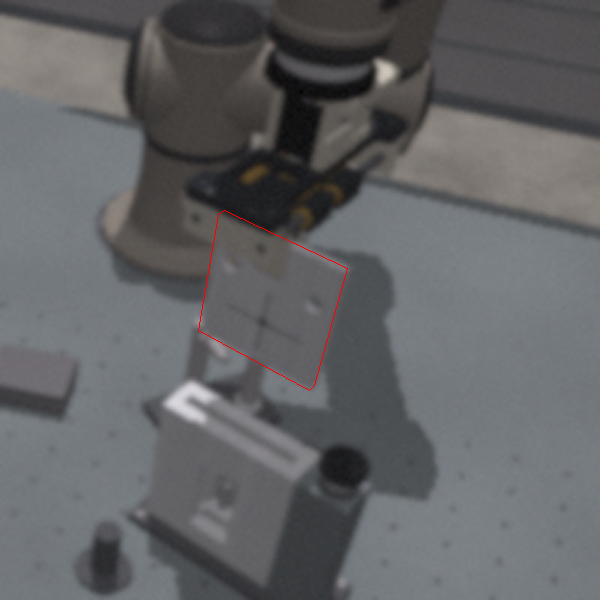

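The lifted plate is upright: its outline matches the model and the holes show at crop px (230,265) and (315,303). Now I'll carry it to the stand.

>>> {"op": "apply_moves", "data": {
  "motion": "0 -2 1.1 0 0 0 0;0 -4 2.2 0 0 0 0;0 -4 2.2 0 0 0 0;0 -4 2.2 0 0 0 0;0 -4 2.2 0 0 0 0;0 -4 2.2 0 0 0 0;0 -4 2.2 0 0 0 0;0 -4 2.2 0 0 0 0;0 -4 2.2 0 0 0 0;0 -2.05 1.1 0 0 0 0;0 0 0 0 0 0 -0.1;0 0 0 0 0 0 -0.17;0 0 0 0 0 0 -0.17;0 0 0 0 0 0 -0.17;0 0 0 0 0 0 -0.17;0 0 0 0 0 0 -0.17;0 0 0 0 0 0 -0.17;0 0 0 0 0 0 -0.09;0 0 0 0 0 0 0"
}}

```text
time: 15.3
tool_pos: [0.5715, -0.2118, 0.3293]
tool_rot: [-3.141, -0.002, 2.467]
contact_force: [-1.6, 0.2, -2.2]
opening: 0.0077
grip_force: 35.0
```

>>> {"op": "apply_moves", "data": {
  "motion": "0 0 0 2 0 0 0;0 0 0 4 0 0 0;0 0 0 4 0 0 0;0 0 0 4 0 0 0;0 0 0 2.5 0 0 0;0 0 0 1.5 0 0 0;0 0 0 0 0 0 0;0 0 0 0 0 0 0;0 0 0 0 0 0 0"
}}

```text
time: 16.42
tool_pos: [0.5725, -0.2122, 0.152]
tool_rot: [3.141, 0.002, 2.468]
contact_force: [-0.7, -0.2, -3.9]
opening: 0.008
grip_force: 35.0
```

```bash
python3 - <<'E'
from h import *
s=robot.observe(); print(s["time"],s["tool_pos"],s["tool_rot"],s["contact_force"])
x,y,z=s["tool_pos"]; yaw=s["tool_rot"][2]
p=shot("scene"); qs=[.5297,-.2624,-2.245]; PL=[box(-4,4,-55,55,0,120)+[0,0,z-.090]]; qp=[x,y,yaw-np.pi/2-np.pi]
c=(130,90,260,210); sc=5
im=cv2.resize(p["img"][:,:,::-1],None,fx=sc,fy=sc,interpolation=cv2.INTER_CUBIC)
for parts,q,col in ((PL,qp,(0,0,255)),(STAND,qs,(0,255,0))):
    for P in W(parts,q): cv2.polylines(im,[cv2.convexHull(np.round((proj(p,P)+.5)*sc).astype(np.int32))],True,col,1)
for yy in(38,-38):
    P=W([cyl((-4,yy,80),(4,yy,80),8)+[0,0,z-.09]],qp)[0]
    for Q in(P[:24],P[24:]): cv2.polylines(im,[np.round((proj(p,Q)+.5)*sc).astype(np.int32)],True,(255,0,0),1)
cv2.imwrite("pics/pre.png",im[c[1]*sc:c[3]*sc,c[0]*sc:c[2]*sc])
c,sn=np.cos(qs[2]),np.sin(qs[2]); print("tcp in stand",np.array([[c,sn],[-sn,c]])@([x-qs[0],y-qs[1]]),z)
E
```

```text
16.425 [ 0.57246637 -0.21222209  0.15199438] [3.14122093e+00 2.35198628e-03 2.46757761e+00] [-0.72841159 -0.17138625 -3.86060914]
tcp in stand [-0.0658972   0.00208444] 0.1519943764747413
```

View pics/pre.png

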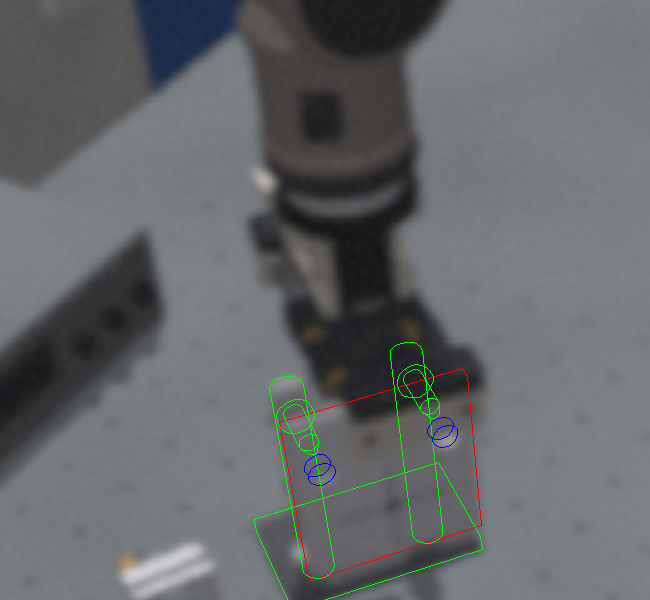

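The plate hangs upright in front of the pegs. Holes are near crop px (320,470) and (443,433), lined up with the peg tips at (309,443) and (430,408). I'll refine the alignment with the wrist view.

```bash
python3 - <<'E'
from h import *
s=robot.observe(); x,y,z=s["tool_pos"]; yaw=s["tool_rot"][2]
p=shot("wrist"); qs=[.5297,-.2624,-2.245]; PL=[box(-4,4,-55,55,0,120)+[0,0,z-.090]]; qp=[x,y,yaw-np.pi/2-np.pi]
sc=1.5; im=cv2.resize(p["img"][:,:,::-1],None,fx=sc,fy=sc,interpolation=cv2.INTER_CUBIC)
for parts,q,col in ((PL,qp,(0,0,255)),(STAND[1:],qs,(0,255,0))):
    for P in W(parts,q): cv2.polylines(im,[cv2.convexHull(np.round((proj(p,P)+.5)*sc).astype(np.int32))],True,col,1)
for r in robot.trace("stand",p)[:2]:
    m=r["pixels"]; print(r["score"],m.sum()); cs,_=cv2.findContours(cv2.resize(m.astype(np.uint8),None,fx=sc,fy=sc),0,1); cv2.drawContours(im,cs,-1,(255,0,255),1)
cv2.imwrite("pics/wr.png",im)
E
```

```text
0.58 9400
```

View pics/wr.png

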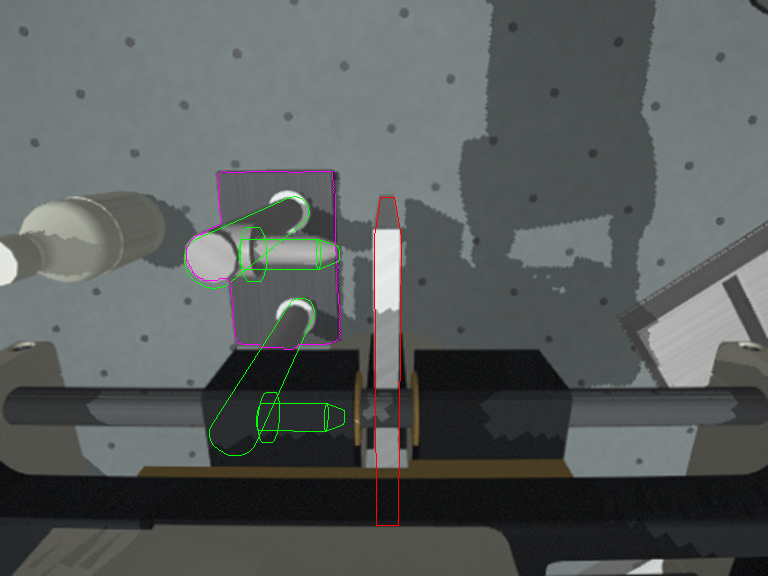

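```bash
python3 - <<'E'
from h import *
import h
s=robot.observe(); x,y,z=s["tool_pos"]; yaw=s["tool_rot"][2]
p=shot("wrist"); m=robot.trace("stand",p)[0]["pixels"].astype(float)
w=np.ones_like(m); w[225:]=0
old=h.mask; h.mask=lambda p,parts,q,S=4: old(p,parts,q,S)*w
q,f=fit([p],[m*w],STAND,[.5297,-.2624,-2.245]); print(np.round(q,4),f)
for qs in (q,[.5294,-.2626,-2.2502],(np.array(q)+[.5294,-.2626,-2.2502])/2):
    c,sn=np.cos(qs[2]),np.sin(qs[2]); print("tcp in stand mm",1e3*(np.array([[c,sn],[-sn,c]])@([x-qs[0],y-qs[1]])),"yaw err",yaw-np.pi-np.pi/2-qs[2],z)
# plate top edge in hand
b=trace(p,"plate",proj(p,[x,y,.182])[0])
if b:
    rr,cc=np.nonzero(b[1]); print("far end row",rr.min(), "pred",proj(p,W([box(-4,4,-55,55,0,120)+[0,0,z-.09]],[x,y,yaw-1.5*np.pi])[0])[:,1].round(1),b[2])
E
```

```text
[ 0.5284 -0.261  -2.2386] 0.01904878334784532
tcp in stand mm [-65.48096499   4.03702326] yaw err -0.006080364077879263 0.15145351940348842
tcp in stand mm [-66.18248643   1.47995529] yaw err 0.00554235482582266 0.15145351940348842
tcp in stand mm [-65.83804406   2.76048108] yaw err -0.0002690046260283019 0.15145351940348842
far end row 130 pred [131.1 156.7 247.  349.5 131.1 156.7 247.  349.5] 0.58
```

>>> {"op": "apply_moves", "data": {
  "motion": "0 0.25 0 0.1 0 0 0;0 0 -1 0 0 0 0;0 0 -0.5 0 0 0 0;0 0 -0.5 0 0 0 0;0 0 -0.5 0 0 0 0;0 0 0 0 0 0 0;0 0 0 0 0 0 0"
}}

```text
time: 17.6
tool_pos: [0.5544, -0.2298, 0.1497]
tool_rot: [3.142, 0.0, 2.468]
contact_force: [-0.4, -0.1, -4.1]
opening: 0.0078
grip_force: 35.0
```

>>> {"op": "apply_moves", "data": {
  "motion": "0 0 -0.4 0 0 0 0;0 0 -0.4 0 0 0 0;0 0 -0.4 0 0 0 0;0 0 0 0 0 0 0"
}}

```text
time: 18.1
tool_pos: [0.5466, -0.2396, 0.1497]
tool_rot: [-3.141, 0.0, 2.467]
contact_force: [0.6, 0.5, -3.7]
opening: 0.0073
grip_force: 35.0
```

>>> {"op": "apply_moves", "data": {
  "motion": "0 0 -0.4 0 0 0 0;0 0 -0.3 0 0 0 0;0 0 -0.2 0 0 0 0;0 0 0 0 0 0 0"
}}

```text
time: 18.6
tool_pos: [0.5412, -0.2465, 0.1497]
tool_rot: [-3.142, 0.0, 2.468]
contact_force: [-0.1, -0.3, -2.9]
opening: 0.0079
grip_force: 35.0
```

>>> {"op": "apply_moves", "data": {
  "motion": "0 0 -0.15 0 0 0 0;0 0 -0.1 0 0 0 0;0 0 0 0 0 0 0;0 0 0 0 0 0 0"
}}

```text
time: 19.1
tool_pos: [0.54, -0.2478, 0.1497]
tool_rot: [3.141, 0.0, 2.468]
contact_force: [2.1, 3.7, -4.0]
opening: 0.0081
grip_force: 35.0
```

>>> {"op": "apply_moves", "data": {
  "motion": "0 0 -0.1 0 0 0 0;0 0 0 0.1 0 0 0;0 0 0 0.1 0 0 0;0 0 0 0 0 0 0"
}}

```text
time: 19.6
tool_pos: [0.5402, -0.2481, 0.1485]
tool_rot: [3.139, 0.002, 2.468]
contact_force: [4.3, 6.5, -0.9]
opening: 0.0077
grip_force: 35.0
```

>>> {"op": "apply_moves", "data": {
  "motion": "0 0 -0.1 0.05 0 0 0;0 0 0 0 0 0 0;0 0 0.1 0 0 0 0;25 0 0 0 0 0 0;25 0 0 0 0 0 0;25 0 0 0 0 0 0;25 0 0 -1 0 0 0;25 0 0 -2 0 0 0;25 0 0 -4 0 0 0;25 0 0 -4 0 0 0;25 0 0 -4 0 0 0;25 0 0 0 0 0 0"
}}

```text
time: 21.1
tool_pos: [0.5401, -0.2499, 0.3017]
tool_rot: [3.141, 0.008, 2.468]
contact_force: [0.3, 0.1, -0.1]
opening: 0.0231
grip_force: 0.0
```

```bash
python3 - <<'E'
from h import *
s=robot.observe(); print(s["time"],s["tool_pos"],s["opening"],s["contact_force"])
p=shot("wrist"); qs=[.5284,-.261,-2.2386]; PL=[box(-22,-14,-55,55,58,178)]
sc=2; im=cv2.resize(p["img"][:,:,::-1],None,fx=sc,fy=sc,interpolation=cv2.INTER_CUBIC)
for parts,col in ((PL,(0,0,255)),(STAND[1:],(0,255,0))):
    for P in W(parts,qs): cv2.polylines(im,[cv2.convexHull(np.round((proj(p,P)+.5)*sc).astype(np.int32))],True,col,1)
cv2.imwrite("pics/end.png",im[40:600,120:900])
E
```

```text
21.1 [ 0.54013904 -0.2498865   0.3017414 ] 0.02310642182929543 [ 0.29679685  0.14245579 -0.11146626]
```

View pics/end.png

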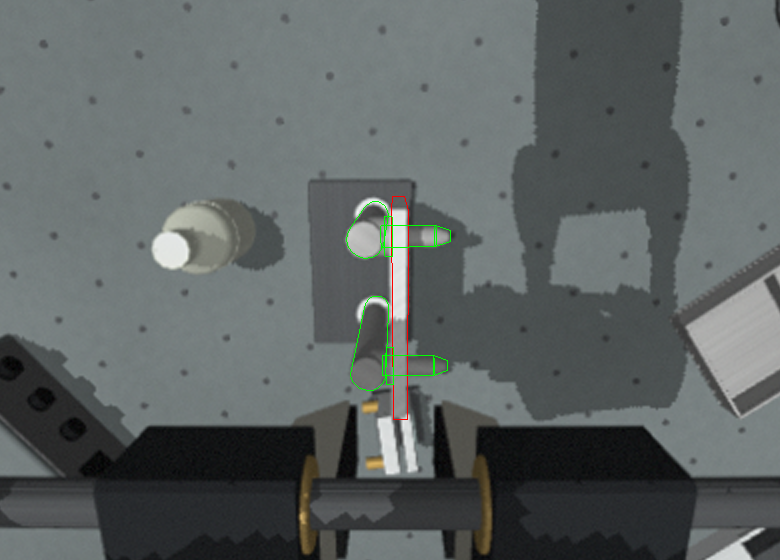

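The plate hangs on both pegs, whose tips stick out at px (445,236) and (445,366). Its edge lies on the modelled home outline against the shoulders, and the gripper is clear of it. Handing in.

```bash
python3 -c "
from cell import robot
print(robot.hand_in())"
```

```text
the job is handed in; nothing more can be done
None
```

I pressed the plunger to its stop, hung the plate on both pegs of the right-hand stand against the shoulders with the gripper clear, and handed the job in at about 21 s; the verdict was not shown.

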